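Silence the waffle timer and ring for the kitchen

ROBOT

A 6-joint arm with a two-finger parallel gripper is mounted at the origin on the work surface. World frame = base frame: x ahead of the robot, y to its left, z up, the work surface at z = 0. Lengths are in mm, angles in rad, forces in N, time in s.
With the tool pointing down it reaches from about 350 to 875 mm from the base axis. Payload 4.2 kg.
Tool frame: the origin (TCP) lies at the very end of the fingers, on their centre line; the grasp point (between the pads) lies arm.grip_point_offset behind it (arm.grip_point_offset is the distance from the TCP to the grasp point, in mm); z points along the fingers, y is the line along which they close (so a half turn about z gives the same grasp; the last joint's range is limited). The gripper opens to 85 mm and grips with 20 to 120 N. Pads are 22 mm wide; open, the fingers measure 114 mm over their backs; the gripper's body (76 mm by 85 mm) begins 54 mm behind the grasp point. The pads swing forward as they close: fully open they stand 13 mm farther back than shut.
Start: joints at [1.449, 0.385, 0.008, 0, -1.194, -0.259], TCP at [232.256, 580.221, 231.312] pointing down, gripper open.
Joint ranges: [-3.14, 3.14], [-1.21, 2.06], [-1.07, 1.41], [-3.16, 2.05], [-2.99, -0.16], [-3.1, 3.1]. Speed limits (rad/s): [2.79, 2.79, 3.14, 3.14, 3.14, 3.14].

INTERFACE

Orientations are given as a unit quaternion [x, y, z, w].
In Python, from bench import arm, cams, ticket gives the robot as it stands.
- The arm moves only by the tool servo_tool, never from a script. Its argument "commands" is a list that holds one entry, the list of rows, each a list of 7 numbers: the closure in counts, from 0 (fully open) to 255 (shut), then the shift along the tool's x, y, z in m, then the turn, a rotation vector about the tool's x, y, z in degrees. In form: [[[grip, x, y, z, ax, ay, az], ...]]. A call has 1 to 10 rows; each row shifts and turns the commanded pose from where the row before left it, along the tool's axes as they then stand; what a row does not reach is not made up. A row lasts 1/12 s, in which the tool goes at most 41.7 mm and 7.16 degrees, less where a joint would pass 70% of its speed; a pose out of reach is approached as far as the arm can. A call with a gripper value outside its range is refused whole. The fingers move at their own pace and stop on an object; the grip force is fixed at half the most. Time passes only in rows, so rows that do not move let the fingers close. It gives the time, the measured TCP pose, the force, the opening and the grip force at its end, in the units of the state.
- arm.read_state(): the state, without advancing time (a new reading comes with each control period).
- cams.get_image(name): name is "scene" or "top"; returns a dict with "frame" (400x640x3 uint8, blue, green, red), "K" (3x3 intrinsics, pixels), "k1" (the pictures are not rectified: a ray, as slopes to the right and down, at radius r is drawn at 1 + k1 r^2 times it, then the intrinsics apply), "T" (4x4, takes a point from camera to world coordinates). Camera axes: x right, y up, looking along -z (the intrinsics and any distortion apply to the point x, -y, -z); pixel columns grow to the right and rows downward; lengths in mm; the calibration is good to about 2 mm. A picture is of the moment at which its call begins. There is no depth.
- ticket.job_done(): hands the job in; it is judged then, once.
The state is a dict: "clock": time; "joints": joint angles; "joint_vel": joint speeds; "joint_efforts": joint torques, N m; "position": TCP position; "ee_rot": TCP orientation; "contact_force": force on the tool from outside, world axes, zero at the start; "wrist_torque": the same for the moment, N m; "gripper_width": finger opening in mm; "grasp_force": force on a finger pad.
Only numpy, scipy, OpenCV 4.12 (cv2) and the standard library are available. Lean on these libraries where they do the work, as an engineer would, in place of code of your own. Each camera call takes 0.05 s, during which the arm holds its last target. There are 200 camera calls.

TASK

The waffle timer has run out: with the fingertips press its round key right down and let it come up again, then ring the smaller of the two service bells by tapping its plunger down gently and letting go, and move clear. Do not press the other two keys or the larger bell, do not lift, tip or shove the small bell, and leave everything else on the counter where it stands.

Things in the scene. Friction and masses are not known exactly. Their poses are not given: they have to be found in the camera images.
- timer: Waffle timer: fixed black console, 110 (x) by 230 (y) by 50 mm high. Origin: centre of its underside; x points from the keys to its narrow display strip (away from the robot), z up. Three white keys (round, square, long) in a row along y at x = -20 mm, 70 mm apart; which key has which place changes. Key tops are 12 mm above the console, 62 mm above the counter.
- key_round_top (a point): Centre of the top face of the round key: white plastic disc 36 mm across. The one to press. Moves with the key; z up.
- key_round (a joint): Travel of the round key, straight down: 0 = up, 0.007 m = fully down against its stop. A spring returns it; it starts to move at about 1 N and takes about 4 N when fully down. It counts as pressed beyond 0.0045 m.
- key_round_base: The round key's mounting collar, fixed on the console; origin on the console's top face, under the key's centre. Counts with the key it carries.
- key_square_top (a point): Centre of the top face of the square white key, 36 by 36 mm. Not to be pressed.
- key_square (a joint): Travel of the square key. Not to be pressed. Joint value 0 = up, grows to 0.007 m when fully down.
- key_bar_top (a point): Centre of the top face of the long narrow white key, 52 mm (console x) by 18 mm (console y). Not to be pressed.
- key_bar (a joint): Travel of the long key. Not to be pressed. Joint value 0 = up, grows to 0.007 m when fully down.
- bell_small: The smaller service bell, loose on the counter: bright steel dome on a black foot disc 80 mm across; dome's crown 48 mm high, a steel plunger standing 12 mm above the crown (60 mm above the counter). About 0.3 kg. Origin at the centre of its underside, z up.
- bell_small_top (a point): Centre of the top face of the small bell's plunger, 18 mm across. Moves with the plunger; z up.
- bell_small_plunger (a joint): Travel of the small bell's plunger, down into the dome: 0 = up, 0.006 m = fully down against its stop. A spring returns it; it starts to move at about 1 N and takes about 3.5 N when fully down. The bell rings beyond 0.0035 m.
- bell_large: The larger service bell, same make: foot disc 110 mm across, crown 75 mm high, plunger top 87 mm above the counter. Loose, to be left alone. Origin at the centre of its underside.
- bell_large_plunger (a joint): Travel of the large bell's plunger, 0 = up to 0.006 m = down. Not to be rung.
- dish: Covered butter dish: white plate 110 mm across with a steel dome and a ball knob, 71 mm high, loose; it looks rather like a bell but is not one. Leave alone. Origin at the centre of its underside.
- salt: Glass salt shaker with a steel cap, 42 mm across, 82 mm high, loose, leave alone. Origin under its centre.
- mill: Dark wooden pepper mill, 48 mm across, 124 mm high, loose, leave alone. Origin under its centre.
- jam: Jam jar with a steel lid, 56 mm across, 70 mm high, loose, leave alone. Origin under its centre.
- mug: White mug, 80 mm across, 92 mm high, handle to its +y, loose, leave alone. Origin under its centre.
- sugar_bowl: Small white bowl, 90 mm across, 50 mm high, loose, leave alone. Origin under its centre.
- spoon: Steel spoon, 170 mm long, lying along its x, loose, leave alone. Origin on its underside.

How it is judged (in metres and radians):
On the way, in this order (a step that is already met when the one before it is completed fails the run):
1. the round key is pressed down by the fingers, bell untouched (value of joint key_round above 0.0045 m and contact force between the fingers and key_round_base above 0.5 N and value of joint bell_small_plunger below 0.0015 m), for 0.05 s.
2. the round key is let up again (value of joint key_round below 0.0015 m), for 0.1 s.
3. the small bell's plunger is tapped down by the fingers (value of joint bell_small_plunger above 0.0035 m and contact force between the fingers and bell_small above 0.5 N), for 0.02 s.
4. the plunger is let up again (value of joint bell_small_plunger below 0.0015 m), for 0.1 s.
At the end, for the whole second after the job is handed in: The round key was pressed (beyond 4.5 mm) and let up, then the small bell's plunger was tapped (beyond 3.5 mm) and let up; all keys and plungers are up (within 1.5 mm), the small bell stands upright and at rest within 20 mm of its place, and everything else is within 20 mm of its place (value of joint each of key_round, bell_small_plunger, key_square, key_bar, bell_large_plunger below 0.0015 m and distance of each of bell_small, bell_large, dish, salt, mill, jam, mug, sugar_bowl, spoon from where it was at the start of the episode below 0.02 m and angle between bell_small's own z axis and vertical below 0.1 rad and linear speed of bell_small below 0.02 m/s); the robot touches nothing.
It fails at once if the square or the long key is pressed (more than 2 mm) (value of joint any of key_square, key_bar above 0.002 m).
It fails at once if the large bell is rung (plunger more than 2 mm down) (value of joint bell_large_plunger above 0.002 m).
It fails at once if the small bell is lifted (8 mm), tipped (0.2 rad) or shoved (20 mm) (height (world z) of bell_small above 0.008 m or angle between bell_small's own z axis and vertical above 0.2 rad or distance of bell_small from where it was at the start of the episode above 0.02 m).
It fails at once if the small bell is hit hard (over 30 N) (contact force between bell_small and the fingers above 30 N or contact force between bell_small and the arm above 30 N).
It fails at once if something else on the counter is moved more than 20 mm (distance of any of bell_large, dish, salt, mill, jam, mug, sugar_bowl, spoon from where it was at the start of the episode above 0.02 m).
It also fails if it takes over 51 s, if anything falls off the work surface, if the arm or the gripper's body presses on something with over 40 N, if the wrist force passes 120 N, or if a joint passes its speed limit or range.

## Working session

There is one attempt and no reset: what is moved stays moved. The work goes in short steps, Python scripts to look and compute and a tool call to move; the robot and the scene stay as the last step left them, time stands still between calls to the robot, and variables do not carry over. Pictures are saved under pics/ and viewed, at most 10 in all, crops included, and the job is handed in when it is done.

Besides the shell and the picture viewer there is one more tool, called after ">>>" as name(argument=value, ...) on one line, values as JSON. servo_tool: Moves the arm, as the interface text tells. Its arguments: {"type":"object","properties":{"commands":{"type":"array","items":{"type":"array","items":{"type":"array","items":{"type":"number"}}}}},"required":["commands"]}

```bash
mkdir -p pics
cat > h.py <<'E'
import numpy as np, cv2
from bench import arm, cams, ticket
def ray(im,u,v):
    p=cv2.undistortPoints(np.array([[[u,v]]],float),im['K'],np.array([im['k1'],0,0,0,0.]))[0,0]
    T=np.array(im['T']); d=T[:3,:3]@np.array([p[0],-p[1],-1]); return T[:3,3],d
def onz(im,u,v,z):
    o,d=ray(im,u,v); return (o+d*(z-o[2])/d[2]).round(1)
E
python3 - <<'E'
from h import *
for n in('top','scene'):
    im=cams.get_image(n); cv2.imwrite(f'pics/{n}0.png',im['frame']); print(n,np.array(im['T']).round(2).tolist(),im['k1'],im['K'])
s=arm.read_state(); print({k:s[k] for k in('clock','position','ee_rot','gripper_width')},arm.grip_point_offset)
E
```

```text
top [[-0.02, 1.0, -0.07, 469.52], [-1.0, -0.02, 0.0, -67.96], [0.0, 0.07, 1.0, 942.01], [0.0, 0.0, 0.0, 1.0]] -0.011097362216860926 [[366.2122429    0.         320.15807249]
 [  0.         366.2122429  201.60911198]
 [  0.           0.           1.        ]]
scene [[0.66, -0.48, 0.58, 1262.24], [0.75, 0.44, -0.49, -649.48], [-0.02, 0.76, 0.65, 872.88], [0.0, 0.0, 0.0, 1.0]] -0.026500250111761 [[444.22242625   0.         325.26026522]
 [  0.         444.22242625 207.42213113]
 [  0.           0.           1.        ]]
{'clock': 0.1, 'position': array([232.06187122, 579.74544516, 230.33441623]), 'ee_rot': array([ 9.81917713e-01, -1.89305637e-01, -1.16362012e-04,  9.83845943e-04]), 'gripper_width': 85.58286413825147} 18.700000000000003
```

View pics/top0.png

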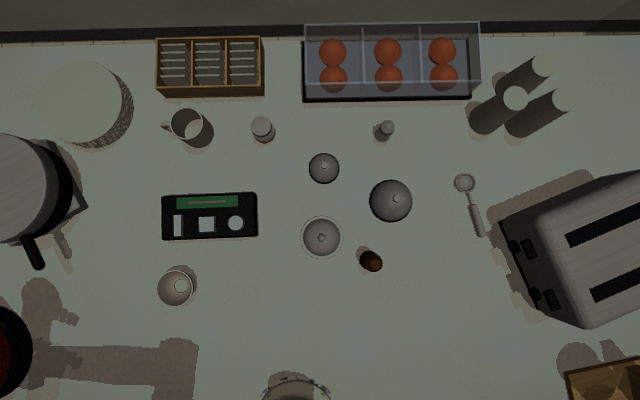

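View pics/scene0.png

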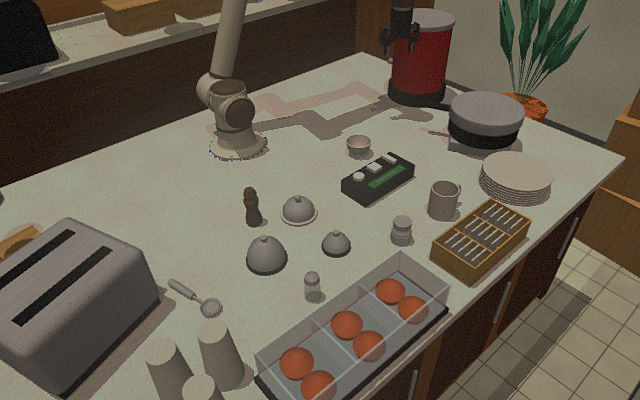

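The top view shows the timer at about (210,216), with its round key at (236,223). The small bell is at (324,168), the large bell at (391,200), and the white-plated dish at (321,237). The scene view agrees. Next I'll refine the key and plunger positions.

Run:
```python
from h import *
im=cams.get_image('top'); sc=cams.get_image('scene'); g=cv2.cvtColor(im['frame'],cv2.COLOR_BGR2GRAY)
m=np.zeros_like(g); m[205:242,166:256]=(g[205:242,166:256]>100)*255
n,l,st,c=cv2.connectedComponentsWithStats(m)
for i in range(1,n):
    if st[i,4]>20: print(st[i].tolist(),c[i].round(1),onz(im,*c[i],62))
def proj(im,P):
    T=np.array(im['T']);p=T[:3,:3].T@(np.array(P)-T[:3,3]); q=np.array([[[p[0]/-p[2],-p[1]/-p[2],1.]]])
    return cv2.projectPoints(q,np.zeros(3),np.zeros(3),im['K'],np.array([im['k1'],0,0,0,0.]))[0].ravel().round(1)
for z in(0,60):print('bell',z,onz(im,324,168,z))
print('mill',onz(im,371,261,60),'dish',onz(im,321,237,70),'large',onz(im,395,199,87))
a=cv2.resize(im['frame'][145:255,160:270],None,fx=5,fy=5,interpolation=2)
b=cv2.resize(im['frame'][140:200,295:355],(550,550),interpolation=2)
a=cv2.resize(sc['frame'][215:270,310:365],(400,400),interpolation=2);b=cv2.resize(b,(400,400))
cv2.imwrite('pics/c.png',cv2.convertScaleAbs(np.hstack([b,a]),alpha=1.6))
```

```text
[174, 215, 7, 21, 147] [177. 225.] [486.9 272.3  62. ]
[199, 217, 15, 15, 212] [206.  223.6] [488.6 202.6  62. ]
[229, 216, 14, 14, 157] [235.3 222.5] [489.9 132.4  62. ]
[166, 237, 90, 5, 276] [220.4 239.7] [449.4 168.2  62. ]
bell 0 [627.5 -84.6   0. ]
bell 60 [617.5 -83.5  60. ]
mill [ 390.8 -190.6   60. ] dish [450.8 -72.4  70. ] large [ 536.  -247.9   87. ]
```

View pics/c.png

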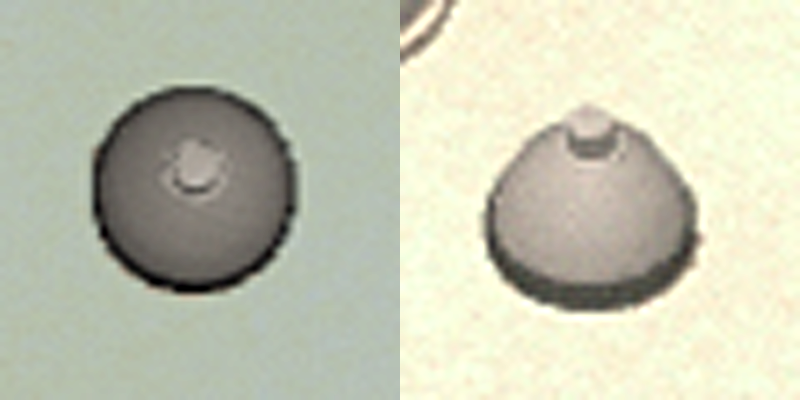

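```bash
cat >> h.py <<'E'
from scipy.spatial.transform import Rotation as R
def to(P):
    s=arm.read_state(); d=R.from_quat(s['ee_rot']).inv().apply(np.array(P)-s['position'])
    print('t',s['clock'],'pos',s['position'].round(1),'F',s['contact_force'].round(2),'w',round(s['gripper_width'],1),'shift mm',d.round(1))
E
python3 - <<'E'
from h import *
a=cams.get_image('top'); b=cams.get_image('scene')
def tri(p,q):
    o1,d1=ray(a,*p);o2,d2=ray(b,*q)
    s=np.linalg.lstsq(np.c_[d1,-d2],o2-o1,rcond=None)[0]; P=o1+d1*s[0];Q=o2+d2*s[1]; return ((P+Q)/2).round(1),np.linalg.norm(P-Q).round(1)
print('bell',tri((324.7,163.5),(335.4,231.4)),onz(a,324.7,163.5,60),onz(b,335.4,231.4,60),'rim',onz(a,323.8,167.9,8))
g=cv2.cvtColor(b['frame'],cv2.COLOR_BGR2GRAY);m=np.zeros_like(g);m[165:186,345:372]=(g[165:186,345:372]>140)*255
n,l,st,c=cv2.connectedComponentsWithStats(m)
for i in range(1,n):
    if st[i,4]>20: print(st[i].tolist(),c[i].round(1),onz(b,*c[i],62))
to([490,132,150])
E
```

```text
bell (array([628.9, -85.2,  59.1]), np.float64(0.9)) [628.5 -85.5  60. ] [629.8 -85.4  60. ] rim [626.5 -83.9   8. ]
[345, 165, 21, 12, 136] [351.7 168.7] [456.4 138.9  62. ]
[353, 172, 11, 7, 55] [358.3 175.1] [494.1 130.7  62. ]
t 0.3 pos [232.2 580.1 230.9] F [ 0.08 -0.69 -0.05] w 85.7 shift mm [405.9 320.1  81.2]
```

>>> servo_tool(commands=[[[255, 0.025, 0.02, 0, 0, 0, 0], [255, 0.025, 0.02, 0, 0, 0, 0], [255, 0.025, 0.02, 0, 0, 0, 0], [255, 0.025, 0.02, 0, 0, 0, 0], [255, 0.025, 0.02, 0, 0, 0, 0], [255, 0.025, 0.02, 0, 0, 0, 0], [255, 0.025, 0.02, 0, 0, 0, 0], [255, 0.025, 0.02, 0, 0, 0, 0], [255, 0.025, 0.02, 0, 0, 0, 0], [255, 0.025, 0.02, 0, 0, 0, 0]]])

```text
clock: 1.13
position: [390.4, 300.1, 231.5]
ee_rot: [0.982, -0.189, 0.0, -0.0]
contact_force: [0.8, 0.8, 0.2]
gripper_width: 0.1
grasp_force: 0.0
```

>>> servo_tool(commands=[[[255, 0.025, 0.02, 0.01, 0, 0, 0], [255, 0.025, 0.02, 0.015, 0, 0, 0], [255, 0.025, 0.02, 0.015, 0, 0, 0], [255, 0.025, 0.02, 0.015, 0, 0, 0], [255, 0.025, 0.02, 0.015, 0, 0, 0], [255, 0.025, 0.02, 0.01, 0, 0, 0], [255, 0, 0, 0, 0, 0, 0], [255, 0, 0, 0, 0, 0, 0], [255, 0, 0, 0, 0, 0, 0]]])

```text
clock: 1.88
position: [484.9, 134.6, 151.6]
ee_rot: [0.982, -0.189, 0.0, -0.0]
contact_force: [-0.4, 0.4, 0.5]
gripper_width: -0.0
grasp_force: 0.0
```

```bash
python3 -c "
from h import *
to([490.5,132,75])"
```

```text
t 1.8833 pos [484.9 134.6 151.6] F [-0.44  0.37  0.51] w -0.0 shift mm [ 6.1  0.3 76.6]
```

>>> servo_tool(commands=[[[255, 0.006, 0, 0.015, 0, 0, 0], [255, 0, 0, 0.02, 0, 0, 0], [255, 0, 0, 0.02, 0, 0, 0], [255, 0, 0, 0.015, 0, 0, 0], [255, 0, 0, 0, 0, 0, 0], [255, 0, 0, 0, 0, 0, 0], [255, 0, 0, 0, 0, 0, 0]]])

```text
clock: 2.47
position: [491.0, 133.5, 82.6]
ee_rot: [0.982, -0.188, 0.001, -0.001]
contact_force: [0.0, -0.7, -0.1]
gripper_width: -0.1
grasp_force: 0.0
```

Run:
```python
from h import *
to([490.5,132,62])
a=cams.get_image('top'); b=cams.get_image('scene')
x=cv2.resize(a['frame'][180:250,190:260],(400,400),interpolation=2);y=cv2.resize(b['frame'][130:200,330:400],(400,400),interpolation=2)
cv2.imwrite('pics/k.png',cv2.convertScaleAbs(np.hstack([x,y]),alpha=1.4))
```

```text
t 2.4667 pos [491.  133.5  82.6] F [ 0.   -0.67 -0.14] w -0.1 shift mm [ 0.1  1.6 20.6]
```

View pics/k.png

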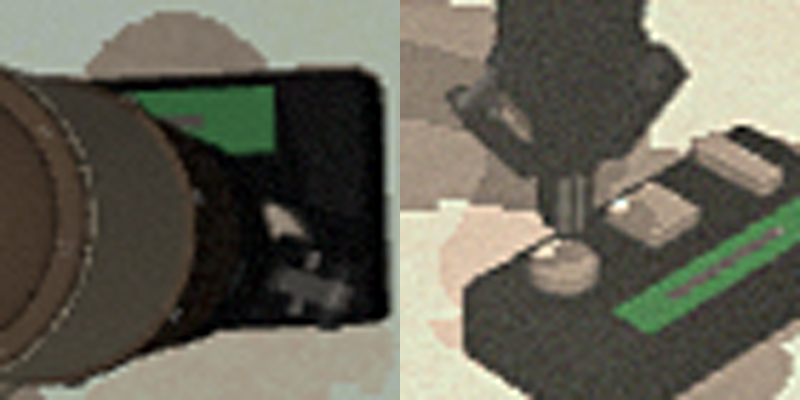

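The closed fingertips hang over the round key, which is at about (565,265) in the right crop. Now I'll press it.

>>> servo_tool(commands=[[[255, 0, 0.001, 0.01, 0, 0, 0], [255, 0, 0, 0.008, 0, 0, 0], [255, 0, 0, 0.003, 0, 0, 0], [255, 0, 0, 0.002, 0, 0, 0], [255, 0, 0, 0.002, 0, 0, 0], [255, 0, 0, 0.001, 0, 0, 0], [255, 0, 0, 0, 0, 0, 0], [255, 0, 0, 0, 0, 0, 0]]])

```text
clock: 3.23
position: [489.8, 131.4, 55.6]
ee_rot: [0.982, -0.189, -0.0, -0.0]
contact_force: [-2.5, -0.1, 3.3]
gripper_width: -0.0
grasp_force: 1.8
```

>>> servo_tool(commands=[[[255, 0, 0, 0.001, 0, 0, 0], [255, 0, 0, 0.001, 0, 0, 0], [255, 0, 0, 0, 0, 0, 0], [255, 0, 0, 0, 0, 0, 0]]])

```text
clock: 3.57
position: [489.9, 131.4, 54.9]
ee_rot: [0.982, -0.189, 0.0, 0.0]
contact_force: [-5.5, 1.1, 13.1]
gripper_width: -0.0
grasp_force: 6.8
```

Force went up to 13 N at z = 54.9, so the key is on its stop. I'll release it and rise.

>>> servo_tool(commands=[[[255, 0, 0, -0.004, 0, 0, 0], [255, 0, 0, -0.006, 0, 0, 0], [255, 0, 0, -0.015, 0, 0, 0], [255, 0, 0, -0.025, 0, 0, 0], [255, 0, 0, -0.025, 0, 0, 0], [255, 0, 0, -0.025, 0, 0, 0], [255, 0, 0, 0, 0, 0, 0], [255, 0, 0, 0, 0, 0, 0]]])

```text
clock: 4.23
position: [490.8, 131.7, 154.8]
ee_rot: [0.982, -0.189, 0.002, -0.001]
contact_force: [-0.5, 0.4, -0.6]
gripper_width: -0.0
grasp_force: 0.0
```

```bash
python3 -c "
from h import *
to([628,-85,155])"
```

```text
t 4.2333 pos [490.8 131.7 154.8] F [-0.49  0.36 -0.61] w -0.0 shift mm [ 2.079e+02  1.501e+02 -2.000e-01]
```

>>> servo_tool(commands=[[[255, 0.021, 0.015, 0, 0, 0, 0], [255, 0.026, 0.019, 0, 0, 0, 0], [255, 0.026, 0.019, 0, 0, 0, 0], [255, 0.026, 0.019, 0, 0, 0, 0], [255, 0.026, 0.019, 0, 0, 0, 0], [255, 0.026, 0.019, 0, 0, 0, 0], [255, 0.026, 0.019, 0, 0, 0, 0], [255, 0.021, 0.014, 0, 0, 0, 0], [255, 0.01, 0.007, 0, 0, 0, 0], [255, 0, 0, 0, 0, 0, 0]]])

```text
clock: 5.07
position: [627.5, -87.5, 151.1]
ee_rot: [0.982, -0.191, -0.001, 0.0]
contact_force: [0.2, -0.6, -0.6]
gripper_width: 0.4
grasp_force: 0.0
```

>>> servo_tool(commands=[[[255, 0, 0, 0.015, 0, 0, 0], [255, 0, 0, 0.02, 0, 0, 0], [255, 0, 0, 0.02, 0, 0, 0], [255, 0, 0, 0.015, 0, 0, 0], [255, 0, 0, 0, 0, 0, 0], [255, 0, 0, 0, 0, 0, 0], [255, 0, 0, 0, 0, 0, 0]]])

```text
clock: 5.65
position: [627.6, -84.6, 84.1]
ee_rot: [0.982, -0.189, 0.001, 0.0]
contact_force: [-0.6, -0.6, 0.0]
gripper_width: 0.1
grasp_force: 0.0
```

Run:
```python
from h import *
to([628,-85,60])
a=cams.get_image('top'); b=cams.get_image('scene')
x=cv2.resize(a['frame'][135:205,285:355],(400,400),interpolation=2);y=cv2.resize(b['frame'][190:260,300:370],(400,400),interpolation=2)
cv2.imwrite('pics/b.png',cv2.convertScaleAbs(np.hstack([x,y]),alpha=1.4))
```

```text
t 5.65 pos [627.6 -84.6  84.1] F [-0.56 -0.56  0.  ] w 0.1 shift mm [ 0.5  0.2 24.1]
```

View pics/b.png

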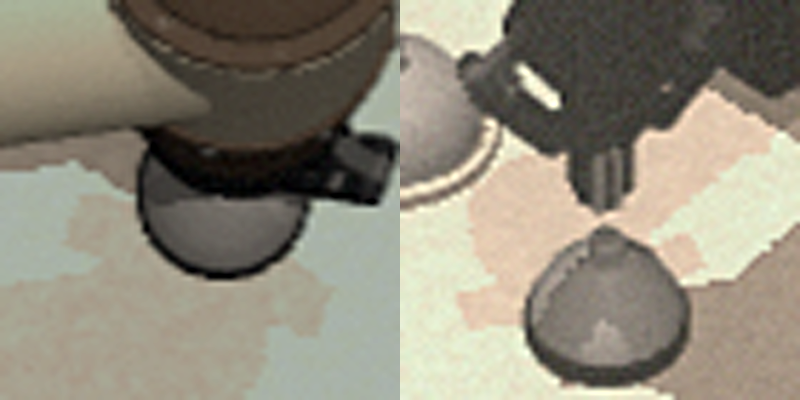

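In the right crop the fingertips at (602,210) sit squarely over the plunger at (604,240). I'll tap it in small steps.

>>> servo_tool(commands=[[[255, 0, 0, 0.01, 0, 0, 0], [255, 0, 0, 0.009, 0, 0, 0], [255, 0, 0, 0.003, 0, 0, 0], [255, 0, 0, 0.002, 0, 0, 0], [255, 0, 0, 0.002, 0, 0, 0], [255, 0, 0, 0.001, 0, 0, 0], [255, 0, 0, 0, 0, 0, 0], [255, 0, 0, 0, 0, 0, 0]]])

```text
clock: 6.42
position: [627.1, -85.4, 56.5]
ee_rot: [0.982, -0.189, -0.0, 0.0]
contact_force: [-0.8, -0.7, 3.1]
gripper_width: -0.1
grasp_force: 1.1
```

>>> servo_tool(commands=[[[255, 0, 0, 0.001, 0, 0, 0], [255, 0, 0, 0.0005, 0, 0, 0], [255, 0, 0, 0, 0, 0, 0], [255, 0, 0, 0, 0, 0, 0]]])

```text
clock: 6.75
position: [627.4, -85.3, 55.1]
ee_rot: [0.982, -0.189, 0.0, 0.0]
contact_force: [-1.9, -0.9, 3.5]
gripper_width: -0.2
grasp_force: 1.5
```

>>> servo_tool(commands=[[[255, 0, 0, 0.0005, 0, 0, 0], [255, 0, 0, 0, 0, 0, 0]]])

```text
clock: 6.92
position: [627.4, -85.3, 54.5]
ee_rot: [0.982, -0.189, 0.0, 0.0]
contact_force: [-1.4, -0.7, 3.1]
gripper_width: 0.1
grasp_force: 1.5
```

>>> servo_tool(commands=[[[255, 0, 0, -0.004, 0, 0, 0], [255, 0, 0, -0.006, 0, 0, 0], [255, 0, 0, -0.015, 0, 0, 0], [255, 0, 0, -0.03, 0, 0, 0], [255, 0, 0, -0.035, 0, 0, 0], [255, 0, 0, -0.035, 0, 0, 0], [255, 0, 0, -0.03, 0, 0, 0], [255, 0, 0, 0, 0, 0, 0], [255, 0, 0, 0, 0, 0, 0], [255, 0, 0, 0, 0, 0, 0]]])

```text
clock: 7.75
position: [626.8, -84.9, 209.0]
ee_rot: [0.982, -0.189, -0.0, -0.0]
contact_force: [0.1, 0.1, -0.5]
gripper_width: 0.1
grasp_force: 0.0
```

>>> servo_tool(commands=[[[255, -0.02, -0.015, 0, 0, 0, 0], [255, -0.025, -0.02, 0, 0, 0, 0], [255, -0.025, -0.02, 0, 0, 0, 0], [255, -0.025, -0.02, 0, 0, 0, 0], [255, -0.025, -0.02, 0, 0, 0, 0], [255, -0.025, -0.02, 0, 0, 0, 0], [255, -0.02, -0.01, 0, 0, 0, 0], [255, 0, 0, 0, 0, 0, 0], [255, 0, 0, 0, 0, 0, 0], [255, 0, 0, 0, 0, 0, 0]]])

```text
clock: 8.58
position: [520.3, 92.0, 208.4]
ee_rot: [0.982, -0.189, -0.001, 0.001]
contact_force: [0.3, -0.3, -0.3]
gripper_width: 0.2
grasp_force: 0.0
```

Run:
```python
from h import *
to([628,-85,60])
a=cams.get_image('top'); cv2.imwrite('pics/end.png',a['frame'])
```

```text
t 8.5833 pos [520.3  92.  208.4] F [ 0.33 -0.32 -0.28] w 0.2 shift mm [165.9 124.1 148.4]
```

View pics/end.png

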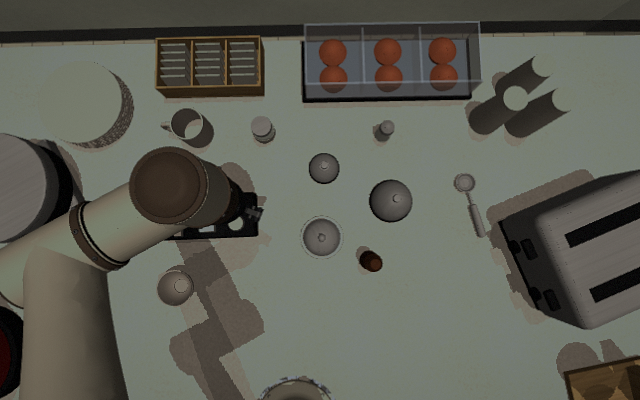

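The final top view shows the small bell still at (324,168), everything else in place, and the arm clear. The plunger went about 5 mm down at 3 N, well past the 3.5 mm ring point.

```bash
python3 -c "
from h import *
print(ticket.job_done())"
```

```text
the job is handed in; nothing more can be done
None
```

I pressed the round key down to its stop and let it up, then tapped the small bell's plunger about 5 mm at roughly 3 N and released it; the arm moved clear, nothing else looked moved in the last picture, and the job is handed in (no verdict was returned).

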